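# Tip the nuts from a hand chute into the sprung dispenser

## Robot

A 7-joint arm with a two-finger parallel gripper is mounted at the origin on the work surface. World frame = base frame: x ahead of the robot, y to its left, z up, the work surface at z = 0. Lengths are in m, angles in rad, forces in N, time in s.
With the tool pointing down it reaches from about 0.425 to 1.025 m from the base axis. Payload 9.4 kg.
Tool frame: the origin (TCP) lies on the mounting face of the last link; the fingertips stand 173 mm ahead of it and the grasp point (between the pads) lies 155 mm ahead of it; z points along the fingers, y is the line along which they close (so a half turn about z gives the same grasp; the last joint's range is limited). The gripper opens to 85 mm and grips with 20 to 120 N. Pads are 22 mm wide; open, the fingers measure 114 mm over their backs; the gripper's body (76 mm by 85 mm) begins 54 mm behind the grasp point. The pads swing forward as they close: fully open they stand 13 mm farther back than shut.
Start: joints at [-1.285, 0.599, -0.003, 1.599, 0.002, 0.943, -0.08], TCP at [0.257, 0.678, 0.405] pointing down, gripper open.
Joint ranges: [-2.57, 2.57], [-0.35, 1.97], [-1.29, 1.29], [0.11, 2.56], [-1.05, 4.19], [0.11, 1.86], [-2.63, 2.63]. Speed limits (rad/s): [2.22, 2.22, 3.01, 3.01, 3.14, 3.14, 3.14].

## Interface

Orientations are given as a unit quaternion [x, y, z, w].
In Python, from rig import sense, read_camera, finish_job, find_in, silhouettes, landmark_of gives the robot as it stands.
- The arm moves only by the shell command python3 -m crank 'ROWS'. ROWS is JSON, a list of rows, each an object of numbers: "tx", "ty", "tz": the shift along the tool's x, y, z scaled (see below); "wx", "wy", "wz": the turn, a rotation vector about the tool's x, y, z scaled (see below); "fingers": the opening, from 0 (shut) to 1 (fully open). A call has 1 to 10 rows; each row is the pose to reach, as a shift and turn from the pose commanded when the call began, along the tool's axes at that moment; what a row does not reach only later rows make up. The controller multiplies each number of a shift by 500 mm and each number of a turn by pi/2 rad. A row lasts 1/8 s, in which the tool goes at most 62.5 mm and 10.7 degrees, less where a joint would pass 70% of its speed; a pose out of reach is approached as far as the arm can. A call with a number of a shift or a turn outside -1 to 1 is refused whole. A call with a gripper value outside its range is refused whole. The fingers move at their own pace and stop on an object; the grip force is fixed at half the most. Time passes only in rows, so rows that repeat a pose let the fingers close. It gives the time, the measured TCP pose, the force, the opening and the grip force at its end, in the units of the state.
- sense(): the state, without advancing time (a new reading comes with each control period).
- read_camera(name): name is "scene" or "side" or "wrist"; returns a dict with "pixels" (400x640x3 uint8, blue, green, red), "z_map" (400x640 float32, m along the optical axis (not along the pixel's ray), 0 where there is no reading), "fovy" (degrees; the focal length in pixels is half the picture's height over the tangent of half this angle, whatever the lens; pixels are square), "cx", "cy" (the principal point, pixels), "R" (3x3) and "t" (3): a world point X has camera coordinates R X + t. Camera axes: x right, y down, z forward; pixel columns grow to the right and rows downward; lengths in m; the calibration is good to about 2 mm. A picture is of the moment at which its call begins.
- finish_job(): hands the job in; it is judged then, once.
Trained networks look in a picture, given as the dict that the camera call returned (one of the last four; its "shot" number tells which), for a name from the list of things; names that differ only in an ending like _2 or _b are one class to them, and where a whole thing is asked for, a point or a joint stands for the part that bears it (a point fixed in the world has none). Each returns a list of dicts, best first, with "score" (0 to 1); they miss things now and then, are a little off and sometimes report something else, mostly with a low value. They report only what shows in the picture. A call takes as long as a camera call. They do not tell look-alikes from the thing itself.
- find_in(query, picture): "at" ([x, y, z] in m, in the coordinates of the camera as it stood for that picture, good to about 4 mm: the middle of the surface that is visible of it).
- silhouettes(query, picture): "region" (400x640 bool, what is visible of it).
- landmark_of(query, picture): "at" ([x, y, z] in m, in the coordinates of the camera as it stood for that picture, good to about 4 mm: a listed point, or the origin of a listed thing).
The state is a dict: "time": time; "joint_positions": joint angles; "qvel": joint speeds; "tau": joint torques, N m; "ee_pos": TCP position; "ee_rot": TCP orientation; "contact_force": force on the tool from outside, world axes, zero at the start; "moment": the same for the moment, N m; "finger_gap": finger opening in m; "finger_force": force on a finger pad.
Only numpy, scipy, OpenCV 4.12 (cv2) and the standard library are available. Lean on these libraries where they do the work, as an engineer would, in place of code of your own. Each camera call takes 0.05 s, during which the arm holds its last target. There are 200 camera calls.

## Task

Put all three brass nuts into the blue nut dispenser with the hand chute they lie in: lay the chute's nose on the dispenser's yellow sprung lip, press the lip gently down to open the mouth without forcing it against its stop, and tilt the chute nose-down so that the nuts slide in. Then lay the empty chute back level on its grey rest, the same way round, and let go; leave the rock core, the tin and the wrench where they are.

Things in the scene. Friction and masses are not known exactly. Their poses are not given: they have to be found in the camera images.
- dispenser: blue nut dispenser, fixed, with hopper and shutter; origin at the centre of the underside of its dark foot plate (150 x 130 x 10 mm) on the bench; +x from mouth side to back, mouth faces -x. Hopper box above the foot: 110 mm along x, 90 along y, 99 tall, clear roof. It sits on a column clamped at a new height each time: its underside is 45 to 95 mm above the bench, NOT reported
- dispenser_foot (a point): the dispenser's origin (same point and axes). The mouth is in the hopper's front wall (outer face at x = -55 mm): 44 mm wide, 30 high, lower edge 44 mm above the hopper's underside. A shutter plate slides vertically in front of it; up (as it starts) it closes the mouth. The yellow lip is fixed to the shutter and moves with it
- lip_below (a point): point on the bench (z = 0, x = -97 mm of the dispenser, axes alike) straight below the middle of the lip's outer edge, whose top is 97 mm above the hopper's underside when up, so 142 to 192 mm above the bench. From there the smooth lip slopes down at 32 degrees into the mouth (24 mm lower at x = -58 mm). It is 46 mm wide between 3 mm cheeks that rise 12 mm above it
- mouth_below (a point): point on the bench straight below the mouth (x = -55 mm of the dispenser). A spring holds the shutter up: it starts to move at about 2.5 N and needs 0.1 N more per mm (4.3 N at 18 mm); hard stop 22 mm down. The nuts pass freely when it is kept pressed 15 to 21 mm down. More than 15 N on it would bend it
- chute_grip (a point): centre of the orange grip block of the loose hand chute, 45 mm above the chute's underside, axes as the chute: +x towards the open nose, z up. The block is 36 mm along x, 34 mm along y and 42 mm high (24 to 66 mm above the underside); take it with the fingers closing along the chute's x, so that it cannot turn in the grip
- chute: aluminium hand chute, 0.22 kg, a straight channel 190 mm long: origin on its underside, below the grip block; nose (open end) at x = +85 mm, closed tail at x = -105 mm; 34 mm wide outside, 28 mm inside, floor 3 mm thick, side walls up to 20 mm above the underside. The grip block bridges the channel, the nuts pass beneath it. The nuts begin to slide at about 13 to 20 degrees of tilt
- chute_nose (a point): middle of the lower front edge of the chute's nose (underside). With the nose reaching about 15 to 20 mm over the lip's outer edge the nuts have room to drop onto the lip and slide on; nearer to the wall they may jam
- nut0_center (a point): centre of brass hexagon nut 0, 18 mm across flats, 10 mm thick, 17 g, lying in the chute behind the grip block
- nut1_center (a point): centre of nut 1, like nut 0
- nut2_center (a point): centre of nut 2, like nut 0
- rest_top (a point): fixed grey rest on which the chute lies: middle of its flat top, 24 mm above the bench, 120 mm along x and 64 mm along y; two rails 8 mm high along x stand 46 mm apart, the chute lies between them with its nose to the rest's +x and its grip block over this point
- core: bystander: reddish rock core standing upright, 54 mm across, 70 mm tall, origin at the centre of its underside
- tin_center (a point): bystander: centre of an open aluminium sample tin, 60 mm across, 50 mm tall
- wrench: bystander: steel wrench 150 mm long lying on the bench
Things that resemble listed ones, but are neither listed nor needed, are in the scene too. What is meant by the chute is not red, and is the larger of those in its own colour.

How it is judged:
On the way, in this order (a step that is already met when the one before it is completed fails the run):
1. the chute is lifted off its rest (z of chute_grip in the frame of rest_top above 0.075 m), for 0.2 s.
2. the chute's nose presses the sprung lip with more than 2 N while the chute is tilted nose-down by more than 0.25 rad (contact force between chute and dispenser above 2 N and angle between chute's own z axis and vertical above 0.25 rad and horizontal distance between chute_nose and dispenser_foot below 0.12 m), for 0.3 s.
At the end, for the whole second after the job is handed in: all three nuts lie inside the hopper (through the mouth, behind its front wall), and the chute lies level (within 0.08 rad) and at rest flat on the grey rest between the rails, nose to the rest's +x, its grip block within 35 mm of the middle of the rest; released (x of nut0_center in the frame of dispenser_foot between -0.05 and 0.055 m and y of nut0_center in the frame of dispenser_foot between -0.045 and 0.045 m and height (world z) of nut0_center between 0.05 and 0.145 m and x of nut1_center in the frame of dispenser_foot between -0.05 and 0.055 m and y of nut1_center in the frame of dispenser_foot between -0.045 and 0.045 m and height (world z) of nut1_center between 0.05 and 0.145 m and x of nut2_center in the frame of dispenser_foot between -0.05 and 0.055 m and y of nut2_center in the frame of dispenser_foot between -0.045 and 0.045 m and height (world z) of nut2_center between 0.05 and 0.145 m and horizontal distance between chute_grip and rest_top below 0.035 m and z of chute_grip in the frame of rest_top between 0.04 and 0.051 m and angle between chute's own z axis and vertical below 0.08 rad and x of chute_nose in the frame of rest_top above 0.04 m and linear speed of chute below 0.02 m/s); the robot touches nothing.
It fails at once if the chute bears on the dispenser with more than 15 N (contact force between chute and dispenser above 15 N).
It fails at once if the robot touches the dispenser with more than 8 N (contact force between any of the fingers, the arm and dispenser above 8 N).
It fails at once if a bystander (core, tin or wrench) is moved by more than 20 mm (distance of any of core, tin_center, wrench from where it was at the start of the episode above 0.02 m).
It also fails if it takes over 72 s, if anything falls off the work surface, if the arm or the gripper's body presses on something with over 40 N, if the wrist force passes 120 N, or if a joint passes its speed limit or range.

## Working session

There is one attempt and no reset: what is moved stays moved. The work goes in short steps, Python scripts to look and compute and a shell command to move; the robot and the scene stay as the last step left them, time stands still between calls to the robot, and variables do not carry over. Pictures are saved under pics/ and viewed, at most 10 in all, crops included, and the job is handed in when it is done.

```bash
mkdir -p pics; cat > h.py <<'E'
import numpy as np, cv2
from rig import *
from scipy.spatial.transform import Rotation as Ro
np.set_printoptions(precision=4,suppress=True)
def W(c,p): return np.array(c["R"]).T@(np.array(p)-np.array(c["t"]))
def cloud(c):
    z=c["z_map"];h,w=z.shape;f=h/2/np.tan(np.radians(c["fovy"])/2)
    u,v=np.meshgrid(np.arange(w),np.arange(h))
    P=np.stack([(u-c["cx"])*z/f,(v-c["cy"])*z/f,z],-1)
    return (P-np.array(c["t"]))@np.array(c["R"])
def lm(c,names,k=3):
    for n in names:
        print(n,[(W(c,d["at"]).round(4).tolist(),round(d["score"],2)) for d in landmark_of(n,c)[:k]])
E
python3 - <<'E'
from h import *
s=sense();print({k:s[k] for k in("time","ee_pos","ee_rot","contact_force","finger_gap")})
for n in("scene","side"):
    c=read_camera(n);cv2.imwrite(f"pics/{n}0.png",c["pixels"]);print(n,W(c,[0,0,0]),c["fovy"])
    lm(c,["dispenser","dispenser_foot","lip_below","mouth_below","chute","chute_grip","chute_nose","rest_top","nut0_center","core","tin_center","wrench"])
E
```

```text
{'time': 0.0, 'ee_pos': array([0.2572, 0.6776, 0.4038]), 'ee_rot': array([ 0.1804,  0.9836, -0.0008, -0.0001]), 'contact_force': array([-0.5867, -0.8569,  0.653 ]), 'finger_gap': 0.08554183810600959}
scene [ 1.3936 -0.6553  0.8224] 46.904229395095754
dispenser [([0.5602, 0.2456, 0.0005], 0.91), ([0.7102, -0.2371, -0.0023], 0.58)]
dispenser_foot [([0.5623, 0.2436, -0.0011], 0.56)]
lip_below [([0.5777, 0.1456, -0.004], 0.73), ([0.5608, 0.2482, 0.0011], 0.16)]
mouth_below [([0.5693, 0.1907, -0.004], 0.73), ([0.5306, -0.2405, 0.0261], 0.29)]
chute [([0.3754, -0.2232, -0.0002], 0.95), ([0.4298, -0.5103, -0.0026], 0.64), ([0.5296, -0.2258, 0.0217], 0.63)]
chute_grip [([0.5323, -0.2322, 0.0688], 0.84), ([0.377, -0.2191, 0.0296], 0.75), ([0.43, -0.5111, 0.0432], 0.57)]
chute_nose [([0.4269, -0.5953, -0.0086], 0.85), ([0.5324, -0.1474, 0.0233], 0.73), ([0.4203, -0.1753, 0.0002], 0.57)]
rest_top [([0.5328, -0.2405, 0.0229], 0.96)]
nut0_center [([0.5268, -0.32, 0.0321], 0.5)]
core [([0.7448, -0.0039, -0.003], 0.82)]
tin_center [([0.565, 0.2448, -0.0049], 0.24)]
wrench [([0.7149, -0.2396, -0.004
[... 183 characters left out ...]
93)]
lip_below [([0.5808, 0.1417, 0.0003], 0.56)]
mouth_below [([0.5692, 0.1873, -0.006], 0.57), ([0.5639, 0.2435, -0.0049], 0.44)]
chute [([0.3781, -0.2223, 0.0028], 0.69), ([0.4287, -0.5128, -0.005], 0.64), ([0.5314, -0.2288, 0.023], 0.62)]
chute_grip [([0.5331, -0.2307, 0.0697], 0.86), ([0.4265, -0.5094, 0.0446], 0.79), ([0.3804, -0.2188, 0.0313], 0.57)]
chute_nose [([0.4198, -0.1753, -0.0004], 0.77), ([0.5336, -0.1452, 0.0287], 0.72)]
rest_top [([0.5349, -0.2396, 0.0278], 0.95)]
nut0_center [([0.5225, -0.3213, 0.0333], 0.38)]
core []
tin_center [([0.3993, 0.055, 0.0256], 0.8), ([0.5604, 0.2414, -0.0024], 0.62)]
wrench [([0.7044, -0.2383, 0.0006], 0.59), ([0.5795, 0.1443, -0.0007], 0.31)]
```

View pics/scene0.png

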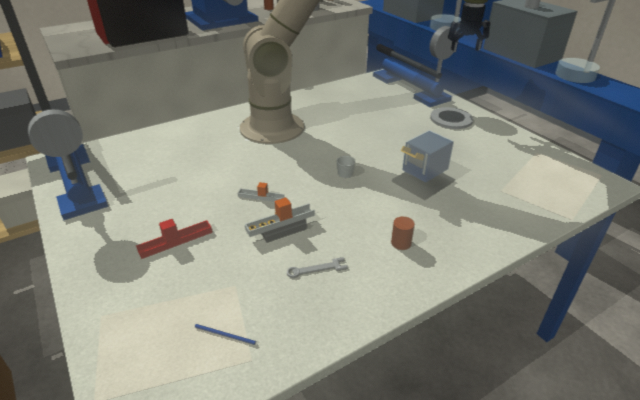

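View pics/side0.png

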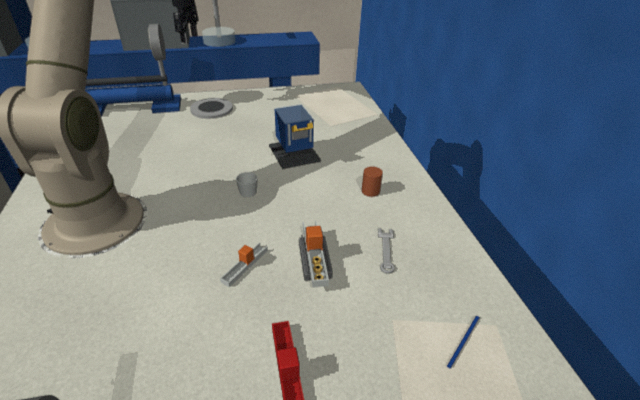

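The chute to use lies on the rest: grip at side px (314,238), nuts at (318,268), nose pointing away to +y. The red chute and the small grey one are decoys. The dispenser is at (295,130) with its yellow lip facing the camera, and the core, tin and wrench are clear of the path. I'll move towards the dispenser to look at it with the wrist camera.

```bash
cat >> h.py <<'E'
def rows(pos,R,name="",base=None):
    "row numbers that bring the tool from base (pos,R; default measured) to pos,R"
    s=sense(); p0,R0=base if base else (s["ee_pos"],Ro.from_quat(s["ee_rot"]))
    d=R0.inv().apply(np.array(pos)-p0)/.5; w=(R0.inv()*R).as_rotvec()/(np.pi/2)
    print(name,"t",d.round(3),"w",w.round(3))
def down(yaw): # tool down with tool y at yaw (deg)
    a=np.radians(yaw); y=np.array([np.cos(a),np.sin(a),0]);z=np.array([0,0,-1.])
    return Ro.from_matrix(np.stack([np.cross(y,z),y,z],1))
E
python3 -m crank '[{"tx":-0.5,"ty":-0.43,"tz":-0.1,"wz":-0.12},{"tx":-1,"ty":-0.86,"tz":-0.1,"wz":-0.23},{"tx":-1,"ty":-0.86,"tz":-0.1,"wz":-0.23},{"tx":-1,"ty":-0.86,"tz":-0.1,"wz":-0.23},{"tx":-1,"ty":-0.86,"tz":-0.1,"wz":-0.23},{"tx":-1,"ty":-0.86,"tz":-0.1,"wz":-0.23},{"tx":-1,"ty":-0.86,"tz":-0.1,"wz":-0.23},{"tx":-1,"ty":-0.86,"tz":-0.1,"wz":-0.23},{"tx":-1,"ty":-0.86,"tz":-0.1,"wz":-0.23},{"tx":-1,"ty":-0.86,"tz":-0.1,"wz":-0.23}]'
python3 - <<'E'
from h import *
c=read_camera("wrist");cv2.imwrite("pics/w1.png",c["pixels"]);print(W(c,[0,0,0]),c["R"],c["fovy"])
np.savez("w1.npz",P=cloud(c),I=c["pixels"])
lm(c,["dispenser_foot","lip_below","mouth_below","chute_grip","tin_center"])
c=read_camera("scene");np.savez("s1.npz",P=cloud(c),I=c["pixels"])
c=read_camera("side");np.savez("d1.npz",P=cloud(c),I=c["pixels"])
E
```

```text
[0.1839 0.7048 0.3742] [[ 0.3557  0.9346  0.0001]
 [ 0.8907 -0.3391  0.3028]
 [ 0.283  -0.1076 -0.9531]] 63.78500914327983
dispenser_foot []
lip_below []
mouth_below []
chute_grip []
tin_center []$[0]: bad value
```

View pics/w1.png

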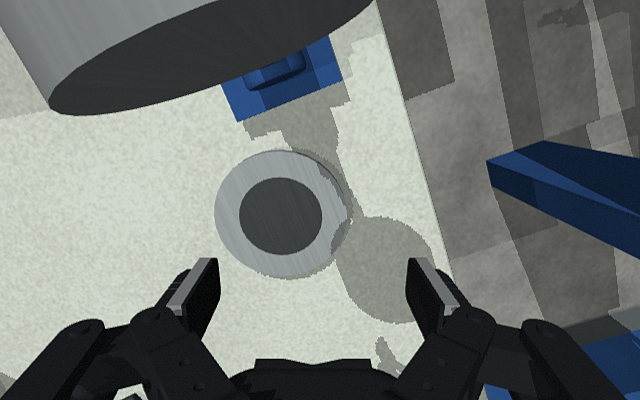

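The call was refused, presumably because it left fields out, so the arm hasn't moved. The picture still shows the start view. I'll resend with every field.

```bash
python3 -m crank '[{"tx":-0.5,"ty":-0.43,"tz":-0.1,"wx":0,"wy":0,"wz":-0.12,"fingers":1},{"tx":-1,"ty":-0.86,"tz":-0.1,"wx":0,"wy":0,"wz":-0.23,"fingers":1},{"tx":-1,"ty":-0.86,"tz":-0.1,"wx":0,"wy":0,"wz":-0.23,"fingers":1},{"tx":-1,"ty":-0.86,"tz":-0.1,"wx":0,"wy":0,"wz":-0.23,"fingers":1},{"tx":-1,"ty":-0.86,"tz":-0.1,"wx":0,"wy":0,"wz":-0.23,"fingers":1},{"tx":-1,"ty":-0.86,"tz":-0.1,"wx":0,"wy":0,"wz":-0.23,"fingers":1},{"tx":-1,"ty":-0.86,"tz":-0.1,"wx":0,"wy":0,"wz":-0.23,"fingers":1},{"tx":-1,"ty":-0.86,"tz":-0.1,"wx":0,"wy":0,"wz":-0.23,"fingers":1},{"tx":-1,"ty":-0.86,"tz":-0.1,"wx":0,"wy":0,"wz":-0.23,"fingers":1},{"tx":-1,"ty":-0.86,"tz":-0.1,"wx":0,"wy":0,"wz":-0.23,"fingers":1}]'
python3 - <<'E'
from h import *
c=read_camera("wrist");cv2.imwrite("pics/w2.png",c["pixels"]);print(W(c,[0,0,0]))
np.savez("w1.npz",P=cloud(c),I=c["pixels"])
lm(c,["dispenser_foot","lip_below","mouth_below","chute_grip","tin_center"])
for n in("scene","side"):
    c=read_camera(n);np.savez(n+"1.npz",P=cloud(c),I=c["pixels"])
for n in ("w1","scene1","side1"):
    z=np.load(n+".npz");P=z["P"];h=cv2.cvtColor(z["I"],cv2.COLOR_BGR2HSV)
    m=(h[...,0]>18)&(h[...,0]<35)&(h[...,1]>120)&(h[...,2]>80)&(np.hypot(P[...,0]-.575,P[...,1]-.17)<.1)&(P[...,2]>.08)
    Q=P[m];print(n,"yellow",m.sum()); 
    if m.sum(): print(Q.mean(0),Q.min(0),Q.max(0))
    m=(h[...,0]>3)&(h[...,0]<16)&(h[...,1]>150)&(np.hypot(P[...,0]-.533,P[...,1]+.231)<.05)
    Q=P[m];print("orange",m.sum())
    if m.sum(): print(Q.mean(0),Q.min(0),Q.max(0), "top",Q[Q[:,2]>.084].mean(0))
E
```

```text
time: 2.95
ee_pos: [0.5555, 0.1285, 0.4527]
ee_rot: [0.001, 1.0, 0.0, 0.0]
contact_force: [0.8, 0.2, 0.3]
finger_gap: 0.0858
finger_force: 0.0
[0.4771 0.1281 0.4222]
dispenser_foot []
lip_below []
mouth_below [([0.5693, 0.1896, -0.0016], 0.92), ([0.3987, 0.0542, 0.0291], 0.48)]
chute_grip []
tin_center [([0.3977, 0.0567, 0.0314], 0.56)]
w1 yellow 2552
[0.5743 0.1647 0.1331] [0.5444 0.1402 0.1152] [0.6027 0.1914 0.1538]
orange 493
[ 0.5308 -0.2156  0.0594] [ 0.5129 -0.2527  0.0236] [ 0.5541 -0.2123  0.0729] top [nan nan nan]
scene1 yellow 0
orange 120
[ 0.5341 -0.2371  0.0845] [ 0.5163 -0.2506  0.0566] [ 0.5514 -0.2179  0.0915] top [ 0.5338 -0.2342  0.0875]
side1 yellow 79
[0.5749 0.1585 0.1361] [0.5476 0.1358 0.1172] [0.6034 0.1904 0.1498]
orange 356
[ 0.5294 -0.2441  0.0776] [ 0.5141 -0.2548  0.0453] [ 0.5478 -0.2187  0.093 ] top [ 0.5303 -0.2378  0.0888]<stdin>:14: RuntimeWarning: Mean of empty slice.
  ret = um.true_divide(
```

View pics/w2.png

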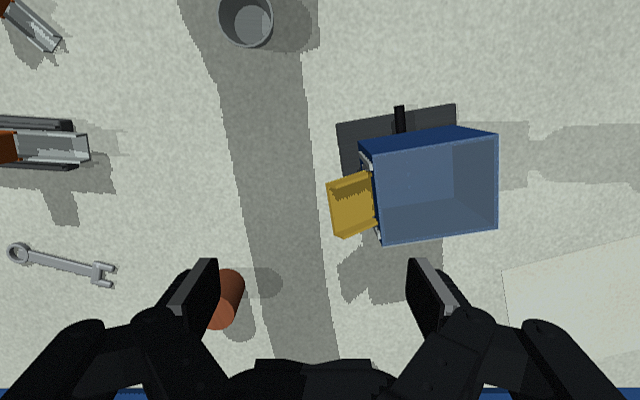

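The wrist view shows the lip from above at about (352,205), the hopper at (440,185) and the dispenser turned by about 10°. I'll fit the lip in the depth data.

```bash
cat > lip.py <<'E'
from h import *
from scipy.optimize import least_squares
def yellow(P,I):
    h=cv2.cvtColor(I,cv2.COLOR_BGR2HSV)
    m=(h[...,0]>18)&(h[...,0]<35)&(h[...,1]>120)&(h[...,2]>70)&(np.hypot(P[...,0]-.575,P[...,1]-.17)<.08)&(P[...,2]>.08)
    return P[m]
if __name__=="__main__":
    z=np.load("w1.npz");P,I=z["P"],z["I"]
    Q=yellow(P,I)
    # plane fit to the floor of the lip (robust)
    f=lambda p:Q@[0,0,1]-(p[0]*(Q[:,0]-.575)+p[1]*(Q[:,1]-.16)+p[2])
    r=least_squares(f,[0,-.6,.13],loss="soft_l1",f_scale=.001)
    g=r.x[:2];print("slope",np.degrees(np.arctan(np.hypot(*g))),"yaw dispenser x",np.degrees(np.arctan2(-g[1],-g[0])))
    h=cv2.cvtColor(I,cv2.COLOR_BGR2HSV)
    b=(h[...,0]>100)&(h[...,0]<125)&(h[...,1]>90)&(np.hypot(P[...,0]-.5623,P[...,1]-.2436)<.1)&(P[...,2]>.1)
    B=P[b];print("blue z pct",np.percentile(B[:,2],[50,90,95,98,99.5]))
    T=B[B[:,2]>np.percentile(B[:,2],99.5)-.006]
    (c,(w,hh),a)=cv2.minAreaRect((T[:,:2]*1000).astype(np.float32));print("rim rect",c,w,hh,a,len(T))
    for yaw in (np.degrees(np.arctan2(-g[1],-g[0])),99.5):
        a=np.radians(yaw);ex=np.array([np.cos(a),np.sin(a)]);ey=np.array([-ex[1],ex[0]])
        q=np.c_[Q[:,:2]@ex,Q[:,:2]@ey,Q[:,2],abs(f(r.x))]
        fl=q[q[:,3]<.0015]
        print(yaw,"ex range floor",np.percentile(fl[:,0],[1,99]),"ey range floor",np.percentile(fl[:,1],[1,99]),"all ey",np.percentile(q[:,1],[.5,99.5]),"z",np.percentile(fl[:,2],[1,99]))
        e=np.percentile(fl[:,0],1);m=(np.percentile(q[:,1],.5)+np.percentile(q[:,1],99.5))/2
        print("lip outer mid world",ex*e+ey*m,"foot",ex*(e+.097)+ey*m)
E
python3 lip.py; python3 - <<'E'
from h import *
# chute axis from the scene/side clouds: rest/chute region, top edges of walls z~.044
for n in("w1","scene1","side1"):
    z=np.load(n+".npz");P=z["P"]
    for lo,hi,t in((.038,.048,"walls"),(.082,.096,"blocktop"),(.02,.034,"rest/floor")):
        m=(abs(P[...,0]-.533)<.05)&(abs(P[...,1]+.235)<.13)&(P[...,2]>lo)&(P[...,2]<hi)
        Q=P[m][:,:2]
        if len(Q)>20:print(n,t,len(Q),cv2.minAreaRect((Q*1000).astype(np.float32)),Q.mean(0),P[m][:,2].mean())
E
```

```text
slope 31.352717977142618 yaw dispenser x 99.78923920760914
blue z pct [0.1444 0.1461 0.3428 0.3579 0.3646]
rim rect (542.7118530273438, 173.21299743652344) 54.44755935668945 8.881909370422363 84.46730041503906 119
99.78923920760914 ex range floor [0.0449 0.087 ] ey range floor [-0.6162 -0.5671] all ey [-0.6188 -0.5668] z [0.117  0.1433]
lip outer mid world [0.5765 0.1451] foot [0.56   0.2407]
99.5 ex range floor [0.048 0.09 ] ey range floor [-0.6159 -0.5667] all ey [-0.6185 -0.5664] z [0.117  0.1433]
lip outer mid world [0.5764 0.1451] foot [0.5604 0.2408]
w1 walls 472 ((531.9430541992188, -191.09075927734375), (88.5530776977539, 34.560062408447266), 86.28788757324219) [ 0.5314 -0.1849] 0.043193084343886134
w1 rest/floor 2969 ((532.9705810546875, -206.2441864013672), (118.01819610595703, 64.29789733886719), 86.04235076904297) [ 0.5311 -0.1999] 0.02683597538263924
scene1 walls 240 ((531.8209838867188, -241.42172241210938), (189.86624145507812, 40.1840934753418), 86.54505920410156) [ 0.5343 -0.2483] 0.041287342036369856
scene1 blocktop 130 ((534.1578369140625, -232.0230255126953), (36.448551177978516, 35.35205841064453), 88.0016098022461) [ 0.5355 -0.2329] 0.08691351243420005
scene1 rest/floor 650 ((540.7946166992188, -241.18930053710938), (192.59420776367188, 57.369937896728516), 86.08432006835938) [ 0.5425 -0.2426] 0.02722225007818562
side1 walls 202 ((530.8214111328125, -244.35317993164062), (194.93692016601562, 34.39381790161133), 86.40568542480469) [ 0.5268 -0.2815] 0.042309755368347614
side1 blocktop 192 ((531.5345458984375, -234.30325317382812), (38.362056732177734, 33.833412170410156), 84.95943450927734) [ 0.5309 -0.2379] 0.0884610937088574
side1 rest/floor 707 ((532.6669311523438, -245.93533325195312), (190.4051513671875, 64.132080078125), 86.01734924316406) [ 0.5289 -0.2626] 0.026223641389589828
```

Lip top is about 0.143 m high, with its outer middle at (0.577,0.145) and dispenser yaw 99.7°. That puts the hopper underside at about 46 mm, within range and consistent with the rim. The chute grip is at (0.5325,−0.233), yaw 86.2°. Next I'll go above the grip.

```bash
python3 -m crank '[{"tx":0.046,"ty":-0.72,"tz":0.1,"wx":0,"wy":0,"wz":0.041,"fingers":1},{"tx":0.046,"ty":-0.72,"tz":0.1,"wx":0,"wy":0,"wz":0.041,"fingers":1},{"tx":0.046,"ty":-0.72,"tz":0.24,"wx":0,"wy":0,"wz":0.041,"fingers":1},{"tx":0.046,"ty":-0.72,"tz":0.24,"wx":0,"wy":0,"wz":0.041,"fingers":1},{"tx":0.046,"ty":-0.72,"tz":0.24,"wx":0,"wy":0,"wz":0.041,"fingers":1},{"tx":0.046,"ty":-0.72,"tz":0.24,"wx":0,"wy":0,"wz":0.041,"fingers":1},{"tx":0.046,"ty":-0.72,"tz":0.24,"wx":0,"wy":0,"wz":0.041,"fingers":1},{"tx":0.046,"ty":-0.72,"tz":0.24,"wx":0,"wy":0,"wz":0.041,"fingers":1},{"tx":0.046,"ty":-0.72,"tz":0.24,"wx":0,"wy":0,"wz":0.041,"fingers":1}]'
python3 - <<'E'
from h import *
c=read_camera("wrist");cv2.imwrite("pics/w3.png",c["pixels"])
lm(c,["chute_grip","rest_top","nut0_center"])
P=cloud(c)
for lo,hi,t in((.040,.048,"walls"),(.084,.096,"blocktop"),(.02,.034,"rest/floor")):
    m=(abs(P[...,0]-.533)<.05)&(abs(P[...,1]+.235)<.13)&(P[...,2]>lo)&(P[...,2]<hi)
    Q=P[m][:,:2]
    if len(Q)>20:print(t,len(Q),cv2.minAreaRect((Q*1000).astype(np.float32)),Q.mean(0),P[m][:,2].mean())
rows([.5325,-.233,.224],down(86.2))
E
```

```text
time: 4.47
ee_pos: [0.532, -0.2274, 0.3328]
ee_rot: [0.031, 1.0, 0.0, 0.0]
contact_force: [-0.3, 0.7, 0.4]
finger_gap: 0.0855
finger_force: 0.0
chute_grip []
rest_top []
nut0_center [([0.5238, -0.3213, 0.0259], 0.93)]
walls 1965 ((528.7648315429688, -243.05120849609375), (190.76394653320312, 34.56842803955078), 86.32767486572266) [ 0.5274 -0.2515] 0.04365192610922889
blocktop 2310 ((528.9871215820312, -232.91722106933594), (35.98305892944336, 33.407936096191406), 85.67070770263672) [ 0.528  -0.2329] 0.08985466501952141
rest/floor 6749 ((530.6544189453125, -243.1409912109375), (190.38772583007812, 63.870941162109375), 86.12935638427734) [ 0.5248 -0.2342] 0.027469570077089778
 t [-0.002 -0.009  0.218] w [0.    0.001 0.002]
```

View pics/w3.png

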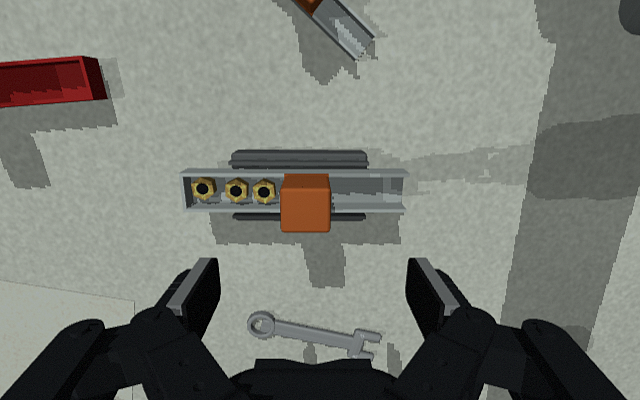

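The nuts are at px (204–264,190) behind the orange block at (305,203), and the gripper is centred and aligned with the chute. The depth data gives the grip at (0.529–0.532,−0.233) with the block top at 0.090, as it should be. I'll descend and grip.

```bash
python3 -m crank '[{"tx":0.004,"ty":-0.011,"tz":0.1,"wx":0,"wy":0,"wz":0,"fingers":1},{"tx":0.004,"ty":-0.011,"tz":0.17,"wx":0,"wy":0,"wz":0,"fingers":1},{"tx":0.004,"ty":-0.011,"tz":0.218,"wx":0,"wy":0,"wz":0,"fingers":1},{"tx":0.004,"ty":-0.011,"tz":0.218,"wx":0,"wy":0,"wz":0,"fingers":1},{"tx":0.004,"ty":-0.011,"tz":0.218,"wx":0,"wy":0,"wz":0,"fingers":0.6},{"tx":0.004,"ty":-0.011,"tz":0.218,"wx":0,"wy":0,"wz":0,"fingers":0.3},{"tx":0.004,"ty":-0.011,"tz":0.218,"wx":0,"wy":0,"wz":0,"fingers":0},{"tx":0.004,"ty":-0.011,"tz":0.218,"wx":0,"wy":0,"wz":0,"fingers":0},{"tx":0.004,"ty":-0.011,"tz":0.218,"wx":0,"wy":0,"wz":0,"fingers":0},{"tx":0.004,"ty":-0.011,"tz":0.218,"wx":0,"wy":0,"wz":0,"fingers":0}]'
```

```text
time: 5.92
ee_pos: [0.5292, -0.2348, 0.2245]
ee_rot: [0.033, 0.999, -0.0, 0.001]
contact_force: [-0.8, 0.9, 7.4]
finger_gap: 0.0353
finger_force: 61.1
```

Gripped, gap 35 mm. I'll lift straight up, then carry the chute across level and gently.

```bash
python3 -m crank '[{"tx":0,"ty":0,"tz":-0.03,"wx":0,"wy":0,"wz":0,"fingers":0},{"tx":0,"ty":0,"tz":-0.08,"wx":0,"wy":0,"wz":0,"fingers":0},{"tx":0,"ty":0,"tz":-0.14,"wx":0,"wy":0,"wz":0,"fingers":0},{"tx":0,"ty":0,"tz":-0.2,"wx":0,"wy":0,"wz":0,"fingers":0},{"tx":0,"ty":0,"tz":-0.26,"wx":0,"wy":0,"wz":0,"fingers":0},{"tx":0,"ty":0,"tz":-0.3,"wx":0,"wy":0,"wz":0,"fingers":0},{"tx":0,"ty":0,"tz":-0.32,"wx":0,"wy":0,"wz":0,"fingers":0},{"tx":0,"ty":0,"tz":-0.32,"wx":0,"wy":0,"wz":0,"fingers":0}]'
python3 - <<'E'
from h import *
rows([.588,.078,.385],down(99.7)); s=sense(); print(s["contact_force"])
c=read_camera("side");I=c["pixels"][90:330,180:440];cv2.imwrite("pics/lift.png",cv2.resize(I,None,fx=2,fy=2))
E
```

```text
time: 6.92
ee_pos: [0.5287, -0.2349, 0.3839]
ee_rot: [0.033, 0.999, -0.0, 0.001]
contact_force: [-0.2, 0.4, -3.2]
finger_gap: 0.0355
finger_force: 60.4
 t [-0.077  0.632 -0.002] w [-0.     0.001 -0.15 ]
[-0.156   0.4328 -3.1521]
```

View pics/lift.png

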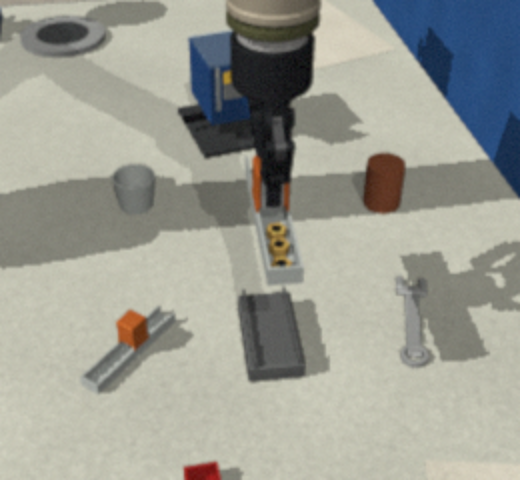

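The chute hangs level in the fingers with all three nuts at its tail (crop px 280,245), and the empty rest is below it. I'll carry it to just short of the lip.

```bash
python3 -m crank '[{"tx":-0.002,"ty":0.02,"tz":0,"wx":0,"wy":0,"wz":-0.005,"fingers":0},{"tx":-0.007,"ty":0.06,"tz":0,"wx":0,"wy":0,"wz":-0.02,"fingers":0},{"tx":-0.014,"ty":0.12,"tz":0,"wx":0,"wy":0,"wz":-0.04,"fingers":0},{"tx":-0.023,"ty":0.19,"tz":0,"wx":0,"wy":0,"wz":-0.06,"fingers":0},{"tx":-0.032,"ty":0.26,"tz":0,"wx":0,"wy":0,"wz":-0.08,"fingers":0},{"tx":-0.041,"ty":0.33,"tz":0,"wx":0,"wy":0,"wz":-0.1,"fingers":0},{"tx":-0.049,"ty":0.4,"tz":0,"wx":0,"wy":0,"wz":-0.12,"fingers":0},{"tx":-0.056,"ty":0.46,"tz":0,"wx":0,"wy":0,"wz":-0.135,"fingers":0},{"tx":-0.062,"ty":0.51,"tz":0,"wx":0,"wy":0,"wz":-0.145,"fingers":0},{"tx":-0.067,"ty":0.55,"tz":0,"wx":0,"wy":0,"wz":-0.15,"fingers":0}]' >/dev/null
python3 -m crank '[{"tx":-0.004,"ty":0.025,"tz":0,"wx":0,"wy":0,"wz":0,"fingers":0},{"tx":-0.006,"ty":0.04,"tz":0,"wx":0,"wy":0,"wz":0,"fingers":0},{"tx":-0.006,"ty":0.04,"tz":0,"wx":0,"wy":0,"wz":0,"fingers":0},{"tx":-0.006,"ty":0.04,"tz":0,"wx":0,"wy":0,"wz":0,"fingers":0}]'
python3 - <<'E'
from h import *
from lip import yellow
rows([.588,.078,.385],down(99.7)); s=sense()
c=read_camera("wrist");cv2.imwrite("pics/w5.png",c["pixels"]);P=cloud(c)
np.savez("w5.npz",P=P,I=c["pixels"]);lm(c,["chute_nose","chute_grip","lip_below"])
Q=yellow(P,c["pixels"]);print(len(Q),Q.min(0),Q.max(0))
R=Ro.from_quat(s["ee_rot"]);L=R.inv().apply(P.reshape(-1,3)-s["ee_pos"]).reshape(P.shape)
m=(abs(L[...,0])<.025)&(L[...,1]>.022)&(L[...,1]<.1)&(L[...,2]>.165)&(L[...,2]<.21)
q=L[m];print("chute front part in tool frame",len(q),np.percentile(q,[1,50,99],axis=0))
E
```

```text
time: 8.72
ee_pos: [0.5799, 0.0566, 0.3832]
ee_rot: [-0.084, 0.996, -0.0, -0.0]
contact_force: [0.1, 0.2, -3.1]
finger_gap: 0.0354
finger_force: 60.4
 t [-0.023  0.039 -0.004] w [-0.    -0.    -0.001]
chute_nose [([0.5666, 0.1379, 0.1857], 0.97)]
chute_grip [([0.5847, 0.0575, 0.23], 0.64)]
lip_below []
1753 [0.5442 0.1221 0.1107] [0.6126 0.1937 0.1942]
chute front part in tool frame 7143 [[-0.0165  0.0231  0.1793]
 [-0.0004  0.0575  0.1956]
 [ 0.0172  0.084   0.1999]]
```

View pics/w5.png

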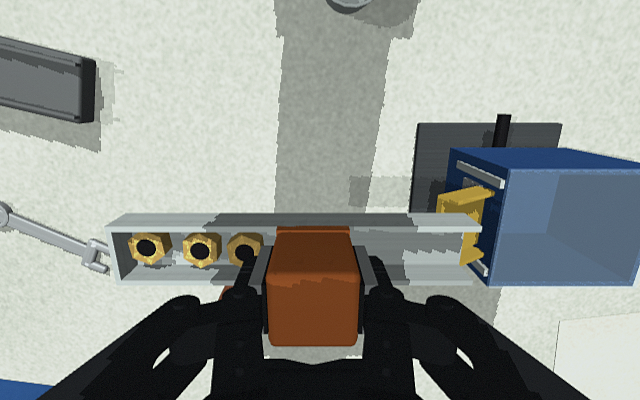

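The chute is held symmetrically, with its nose 84–85 mm ahead of the tool axis, at px (482,255). The nuts are still at the tail, (150–245,250), and the lip shows ahead of the nose at (470,210–265). I'll place the nose over the lip and come down to just above the cheeks.

```bash
python3 -m crank '[{"tx":-0.008,"ty":0.013,"tz":0,"wx":0,"wy":0,"wz":0,"fingers":0},{"tx":-0.018,"ty":0.03,"tz":0.0,"wx":0,"wy":0,"wz":0,"fingers":0},{"tx":-0.023,"ty":0.039,"tz":0.01,"wx":0,"wy":0,"wz":0,"fingers":0},{"tx":-0.023,"ty":0.039,"tz":0.03,"wx":0,"wy":0,"wz":0,"fingers":0},{"tx":-0.023,"ty":0.039,"tz":0.04,"wx":0,"wy":0,"wz":0,"fingers":0},{"tx":-0.023,"ty":0.039,"tz":0.04,"wx":0,"wy":0,"wz":0,"fingers":0}]'
python3 - <<'E'
from h import *
s=sense()
c=read_camera("wrist");P=cloud(c);I=c["pixels"]
h=cv2.cvtColor(I,cv2.COLOR_BGR2HSV)
m=(h[...,0]>18)&(h[...,0]<35)&(h[...,1]>120)&(h[...,2]>70)&(P[...,2]<.165)&(P[...,2]>.1)&(np.hypot(P[...,0]-.575,P[...,1]-.16)<.06)
R=Ro.from_quat(s["ee_rot"]);q=R.inv().apply(P[m]-s["ee_pos"]);print("lip in tool frame",len(q),q.min(0),q.max(0),np.percentile(q,[2,98],axis=0))
d=read_camera("side")
A=cv2.resize(I[170:320,380:600],None,fx=2,fy=2);B=cv2.resize(d["pixels"][80:180,220:367],None,fx=3,fy=3)
cv2.imwrite("pics/near.png",np.hstack([A,B[:300]]) if A.shape[0]==B.shape[0] else A);print(A.shape,B.shape)
rows([.588,.078,.3625],down(99.7))
E
```

```text
time: 9.68
ee_pos: [0.5878, 0.0784, 0.3625]
ee_rot: [-0.085, 0.996, -0.0, -0.001]
contact_force: [-0.1, 0.4, -3.9]
finger_gap: 0.0355
finger_force: 60.4
lip in tool frame 1861 [-0.036   0.0585  0.1988] [0.0258 0.1125 0.2483] [[-0.0247  0.0664  0.2096]
 [ 0.0254  0.1109  0.2464]]
(300, 440, 3) (300, 441, 3)
 t [ 0.    -0.001  0.001] w [-0. -0.  0.]
```

View pics/near.png

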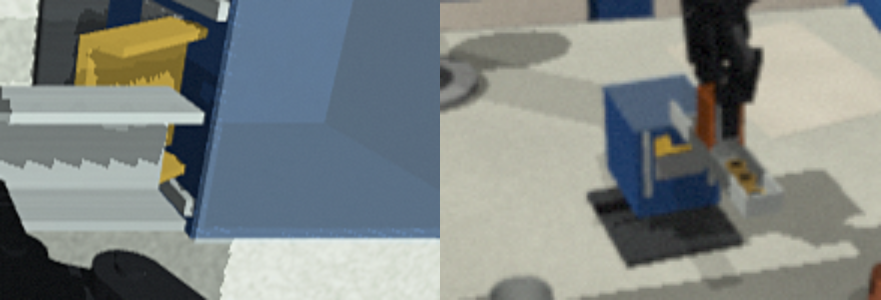

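The lip is centred on the tool to within 1 mm (cheeks at −25/+25 mm), and its outer edge is at 67 mm, so the nose overlaps by about 18 mm. The wrist crop shows the nose at about (200,110) inside the cheeks, and the side crop shows the nuts still at the tail. Now I'll lower it to find contact.

```bash
python3 -m crank '[{"tx":0,"ty":0,"tz":0.01,"wx":0,"wy":0,"wz":0,"fingers":0},{"tx":0,"ty":0,"tz":0.02,"wx":0,"wy":0,"wz":0,"fingers":0},{"tx":0,"ty":0,"tz":0.026,"wx":0,"wy":0,"wz":0,"fingers":0},{"tx":0,"ty":0,"tz":0.026,"wx":0,"wy":0,"wz":0,"fingers":0}]'
python3 -m crank '[{"tx":0,"ty":0,"tz":0.004,"wx":0,"wy":0,"wz":0,"fingers":0},{"tx":0,"ty":0,"tz":0.004,"wx":0,"wy":0,"wz":0,"fingers":0},{"tx":0,"ty":0,"tz":0.004,"wx":0,"wy":0,"wz":0,"fingers":0}]'
python3 -m crank '[{"tx":0,"ty":0,"tz":0.004,"wx":0,"wy":0,"wz":0,"fingers":0},{"tx":0,"ty":0,"tz":0.004,"wx":0,"wy":0,"wz":0,"fingers":0},{"tx":0,"ty":0,"tz":0.004,"wx":0,"wy":0,"wz":0,"fingers":0}]'
python3 -m crank '[{"tx":0,"ty":0,"tz":0.004,"wx":0,"wy":0,"wz":0,"fingers":0},{"tx":0,"ty":0,"tz":0.004,"wx":0,"wy":0,"wz":0,"fingers":0},{"tx":0,"ty":0,"tz":0.004,"wx":0,"wy":0,"wz":0,"fingers":0}]'
python3 -m crank '[{"tx":0,"ty":0,"tz":0.004,"wx":0,"wy":0,"wz":0,"fingers":0},{"tx":0,"ty":0,"tz":0.004,"wx":0,"wy":0,"wz":0,"fingers":0},{"tx":0,"ty":0,"tz":0.004,"wx":0,"wy":0,"wz":0,"fingers":0}]'
```

```text
time: 10.28
ee_pos: [0.5879, 0.0787, 0.3499]
ee_rot: [-0.085, 0.996, -0.0, -0.0]
contact_force: [0.1, -0.7, -3.9]
finger_gap: 0.0353
finger_force: 60.4
time: 10.65
ee_pos: [0.588, 0.0787, 0.3483]
ee_rot: [-0.085, 0.996, 0.0, 0.0]
contact_force: [0.3, 0.0, -3.1]
finger_gap: 0.0356
finger_force: 60.4
time: 11.02
ee_pos: [0.588, 0.0786, 0.3462]
ee_rot: [-0.085, 0.996, -0.0, -0.0]
contact_force: [0.1, -0.0, -3.3]
finger_gap: 0.0351
finger_force: 60.4
time: 11.4
ee_pos: [0.588, 0.0787, 0.3442]
ee_rot: [-0.085, 0.996, -0.0, 0.0]
contact_force: [-0.2, -0.7, -3.7]
finger_gap: 0.0353
finger_force: 60.4
time: 11.78
ee_pos: [0.5881, 0.0786, 0.3424]
ee_rot: [-0.085, 0.996, -0.0, 0.0]
contact_force: [-0.6, -0.9, -0.5]
finger_gap: 0.0352
finger_force: 60.6
```

Contact at TCP z ≈ 0.3435, matching the estimate, with about 3 N rise. Pressing to about 17.5 mm.

```bash
python3 -m crank '[{"tx":0,"ty":0,"tz":0.01,"wx":0,"wy":0,"wz":0,"fingers":0},{"tx":0,"ty":0,"tz":0.02,"wx":0,"wy":0,"wz":0,"fingers":0},{"tx":0,"ty":0,"tz":0.028,"wx":0,"wy":0,"wz":0,"fingers":0},{"tx":0,"ty":0,"tz":0.033,"wx":0,"wy":0,"wz":0,"fingers":0},{"tx":0,"ty":0,"tz":0.033,"wx":0,"wy":0,"wz":0,"fingers":0},{"tx":0,"ty":0,"tz":0.033,"wx":0,"wy":0,"wz":0,"fingers":0}]'
python3 - <<'E'
from h import *
s=sense();p0=s["ee_pos"];R0=Ro.from_quat(s["ee_rot"]);print(s["contact_force"],s["moment"])
# pivot: lip edge on the chute underside, tool frame
piv=np.array([0,.0675,.2015]);pw=p0+R0.apply(piv)
for a in (4,8,12,16,20,24,27,29,30):
    # nose-down: tool z (down) swings towards -y(tail), i.e. chute nose (tool +y) turns to tool +z: +rotation about tool x
    R=R0*Ro.from_rotvec([np.radians(a),0,0]); rows(pw-R.apply(piv),R,a,(p0,R0))
print((R0*Ro.from_rotvec([.5,0,0])).apply([0,1,0]))
E
```

```text
time: 12.52
ee_pos: [0.5881, 0.0787, 0.3259]
ee_rot: [-0.085, 0.996, 0.0, 0.0]
contact_force: [0.8, 0.6, 0.4]
finger_gap: 0.0349
finger_force: 60.8
[0.8175 0.6121 0.4142] [ 0.1654 -0.1281 -0.0031]
4 t [ 0.     0.028 -0.008] w [0.044 0.    0.   ]
8 t [ 0.     0.057 -0.015] w [ 0.089  0.    -0.   ]
12 t [ 0.     0.087 -0.019] w [ 0.133  0.    -0.   ]
16 t [ 0.     0.116 -0.022] w [ 0.178 -0.    -0.   ]
20 t [ 0.     0.146 -0.022] w [0.222 0.    0.   ]
24 t [ 0.     0.176 -0.02 ] w [ 0.267 -0.     0.   ]
27 t [ 0.     0.198 -0.017] w [ 0.3 -0.  -0. ]
29 t [ 0.     0.212 -0.015] w [ 0.322  0.    -0.   ]
30 t [ 0.     0.22  -0.014] w [ 0.333 -0.    -0.   ]
[-0.148   0.865  -0.4795]
```

Force rise is about 4 N, as expected at 17.5 mm. Now I'll tilt nose-down about the lip edge, with a check partway.

```bash
python3 -m crank '[{"tx":0,"ty":0.014,"tz":-0.004,"wx":0.022,"wy":0,"wz":0,"fingers":0},{"tx":0,"ty":0.042,"tz":-0.012,"wx":0.067,"wy":0,"wz":0,"fingers":0},{"tx":0,"ty":0.072,"tz":-0.017,"wx":0.111,"wy":0,"wz":0,"fingers":0},{"tx":0,"ty":0.087,"tz":-0.019,"wx":0.133,"wy":0,"wz":0,"fingers":0},{"tx":0,"ty":0.087,"tz":-0.019,"wx":0.133,"wy":0,"wz":0,"fingers":0}]'
python3 - <<'E'
from h import *
s=sense();p0=s["ee_pos"];R0=Ro.from_quat(s["ee_rot"])
piv=np.array([0,.0675,.2015]);print("pivot",p0+R0.apply(piv), "was", .3259-.2015, "tilt",np.degrees(np.arccos(-R0.apply([0,0,1])[2])))
L=np.array([.5880,.0787,.3259])+down(99.7).apply(piv); print(L)
for a in (16,20,24,27):
    R=down(99.7)*Ro.from_rotvec([np.radians(a),0,0]); rows(L-R.apply(piv),R,a)
E
```

```text
time: 13.15
ee_pos: [0.5803, 0.1232, 0.3353]
ee_rot: [-0.086, 0.991, -0.103, 0.009]
contact_force: [-0.0, 2.4, 1.0]
finger_gap: 0.0351
finger_force: 61.0
pivot [0.5762 0.1473 0.1242] was 0.12440000000000001 tilt 11.919409852567311
[0.5766 0.1452 0.1244]
16 t [-0.     0.025 -0.008] w [0.045 0.001 0.002]
20 t [-0.     0.054 -0.015] w [0.09  0.001 0.002]
24 t [-0.     0.083 -0.019] w [0.134 0.001 0.002]
27 t [-0.     0.105 -0.021] w [0.168 0.001 0.002]
```

```bash
python3 -m crank '[{"tx":0,"ty":0.025,"tz":-0.008,"wx":0.045,"wy":0,"wz":0,"fingers":0},{"tx":0,"ty":0.054,"tz":-0.015,"wx":0.09,"wy":0,"wz":0,"fingers":0},{"tx":0,"ty":0.083,"tz":-0.019,"wx":0.134,"wy":0,"wz":0,"fingers":0},{"tx":0,"ty":0.105,"tz":-0.021,"wx":0.168,"wy":0,"wz":0,"fingers":0},{"tx":0,"ty":0.105,"tz":-0.021,"wx":0.168,"wy":0,"wz":0,"fingers":0},{"tx":0,"ty":0.105,"tz":-0.021,"wx":0.168,"wy":0,"wz":0,"fingers":0},{"tx":0,"ty":0.105,"tz":-0.021,"wx":0.168,"wy":0,"wz":0,"fingers":0},{"tx":0,"ty":0.105,"tz":-0.021,"wx":0.168,"wy":0,"wz":0,"fingers":0}]'
python3 - <<'E'
from h import *
s=sense();p0=s["ee_pos"];R0=Ro.from_quat(s["ee_rot"])
piv=np.array([0,.0675,.2015]);print("pivot",p0+R0.apply(piv),"tilt",np.degrees(np.arccos(-R0.apply([0,0,1])[2])))
a=read_camera("side");b=read_camera("scene");w=read_camera("wrist")
lm(w,["nut0_center"]);lm(b,["nut0_center"])
A=cv2.resize(a["pixels"][70:180,210:380],(510,330));B=cv2.resize(b["pixels"][100:200,340:494],(508,330))[:, :280]
C=cv2.resize(w["pixels"],(432,270))
cv2.imwrite("pics/tilt.png",np.vstack([np.hstack([A,B]),np.hstack([C,np.zeros((270,790-432,3),np.uint8)])]))
E
```

```text
time: 14.15
ee_pos: [0.5718, 0.1735, 0.3349]
ee_rot: [-0.082, 0.969, -0.233, 0.02]
contact_force: [-0.8, 3.6, 1.5]
finger_gap: 0.0353
finger_force: 61.3
pivot [0.5772 0.1425 0.1247] tilt 27.05927263185253
nut0_center []
nut0_center []
```

View pics/tilt.png

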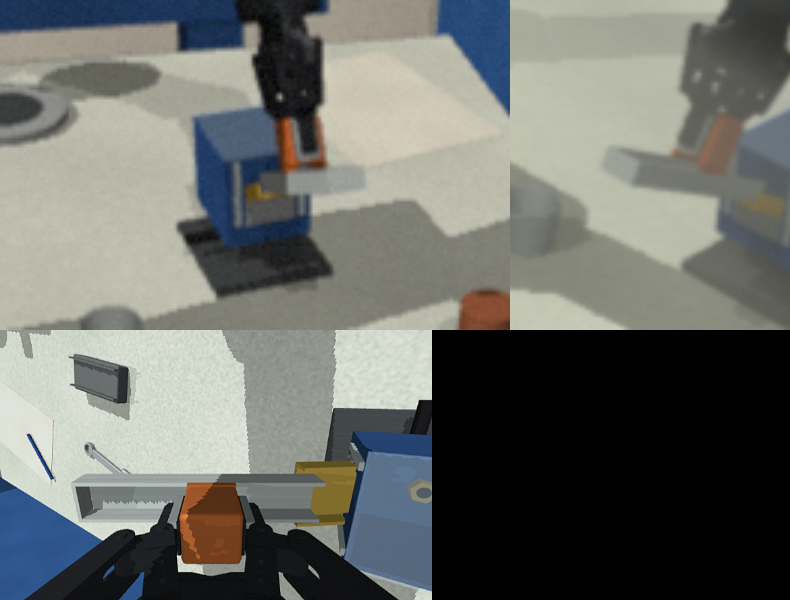

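One nut is visible in the hopper through the clear roof, at (422,492). The chute tail is empty at (130,500), and the lip is held down. I'll hold the pose longer and tilt slightly more, to 29°, then search for brass pixels.

```bash
python3 -m crank '[{"tx":0,"ty":0.015,"tz":-0.003,"wx":0.022,"wy":0,"wz":0,"fingers":0},{"tx":0,"ty":0.015,"tz":-0.003,"wx":0.022,"wy":0,"wz":0,"fingers":0},{"tx":0,"ty":0.015,"tz":-0.003,"wx":0.022,"wy":0,"wz":0,"fingers":0},{"tx":0,"ty":0.015,"tz":-0.003,"wx":0.022,"wy":0,"wz":0,"fingers":0},{"tx":0,"ty":0.015,"tz":-0.003,"wx":0.022,"wy":0,"wz":0,"fingers":0},{"tx":0,"ty":0.015,"tz":-0.003,"wx":0.022,"wy":0,"wz":0,"fingers":0},{"tx":0,"ty":0.015,"tz":-0.003,"wx":0.022,"wy":0,"wz":0,"fingers":0},{"tx":0,"ty":0.015,"tz":-0.003,"wx":0.022,"wy":0,"wz":0,"fingers":0}]'
cat > brass.py <<'E'
from h import *
def blobs(n):
    c=read_camera(n);I=c["pixels"];P=cloud(c);h=cv2.cvtColor(I,cv2.COLOR_BGR2HSV)
    m=((h[...,0]>10)&(h[...,0]<35)&(h[...,1]>45)&(h[...,2]>60)).astype(np.uint8)
    k,l,st,ce=cv2.connectedComponentsWithStats(m)
    for i in range(1,k):
        if st[i,4]>25:
            print(n,"px",ce[i].round(),"area",st[i,4],"bgr",I[l==i].mean(0).round(),"w",np.median(P[l==i],0))
    for d in silhouettes("nut0_center",c)[:5]: 
        v,u=np.nonzero(d["region"]);print("sil",round(d["score"],2),u.mean().round(),v.mean().round(),len(u),np.median(P[d["region"]],0))
    return c
if __name__=="__main__":
    cv2.imwrite("pics/w7.png",blobs("wrist")["pixels"])
E
python3 brass.py; python3 - <<'E'
from h import *
s=sense();p0=s["ee_pos"];R0=Ro.from_quat(s["ee_rot"])
piv=np.array([0,.0675,.2015]);print("pivot",p0+R0.apply(piv),"tilt",np.degrees(np.arccos(-R0.apply([0,0,1])[2])))
E
```

```text
time: 15.4
ee_pos: [0.5704, 0.1817, 0.3325]
ee_rot: [-0.082, 0.965, -0.25, 0.021]
contact_force: [-2.0, 4.6, 1.9]
finger_gap: 0.0355
finger_force: 61.5
wrist px [487. 238.] area 5730 bgr [ 43. 104. 122.] w [0.5706 0.1735 0.109 ]
wrist px [313. 287.] area 10506 bgr [ 33.  67. 123.] w [0.5709 0.1122 0.2115]
pivot [0.577  0.1434 0.1236] tilt 29.048321216728546
```

```bash
cat > hop.py <<'E'
from h import *
import sys
def count(c):
    "look through the roof: pixels in the hopper's image that are not bluish"
    I=c["pixels"].astype(int);P=cloud(c);h,w=I.shape[:2]
    a=np.radians(99.7);ex=np.array([np.cos(a),np.sin(a)]);ey=np.array([-ex[1],ex[0]]);F=np.array([.5605,.2408])
    x=(P[...,:2]-F)@ex;y=(P[...,:2]-F)@ey
    m=(abs(x)<.05)&(abs(y)<.04)&(P[...,2]>.135)&(P[...,2]<.155)
    print("roof px",m.sum(),"median bgr",np.median(I[m],0))
    d=(m&(I[...,0]-I[...,2]<15)).astype(np.uint8)
    k,l,st,ce=cv2.connectedComponentsWithStats(d)
    C=W(c,[0,0,0])
    for i in range(1,k):
        if st[i,4]>15:
            p=np.median(P[l==i],0);t=(.056-C[2])/(p[2]-C[2]);q=C+t*(p-C)
            print("blob px",ce[i].round(),"box",st[i,:4],"area",st[i,4],"bgr",I[l==i].mean(0).round(),"on floor, dispenser frame",(q[:2]-F)@ex,(q[:2]-F)@ey)
if __name__=="__main__": count(read_camera(sys.argv[1]))
E
python3 hop.py wrist; python3 hop.py side; python3 hop.py scene
```

```text
roof px 18172 median bgr [127. 106.  88.]
blob px [623. 240.] box [607 224  33  37] area 715 bgr [114. 130. 129.] on floor, dispenser frame 0.003393924030306716 -0.004384098699177155
roof px 309 median bgr [118.  96.  79.]
roof px 457 median bgr [125. 116. 105.]
```

One nut is confirmed and the rear half of the hopper is out of frame. I'll level the chute with the lip still pressed, so that the wrist camera sees the whole hopper.

```bash
python3 - <<'E'
from h import *
piv=np.array([0,.0675,.2015]);L=np.array([.5770,.1440,.1242])
for a in (24,18,12,6,1):
    R=down(99.7)*Ro.from_rotvec([np.radians(a),0,0]); rows(L-R.apply(piv),R,a)
E
```

```text
24 t [-0.    -0.035  0.012] w [-0.056  0.     0.   ]
18 t [-0.    -0.074  0.032] w [-0.123  0.     0.   ]
12 t [-0.    -0.112  0.056] w [-0.189  0.     0.   ]
6 t [-0.    -0.147  0.083] w [-0.256  0.     0.   ]
1 t [-0.    -0.173  0.109] w [-0.312  0.     0.   ]
```

```bash
python3 -m crank '[{"tx":0,"ty":-0.035,"tz":0.012,"wx":-0.056,"wy":0,"wz":0,"fingers":0},{"tx":0,"ty":-0.074,"tz":0.032,"wx":-0.123,"wy":0,"wz":0,"fingers":0},{"tx":0,"ty":-0.112,"tz":0.056,"wx":-0.189,"wy":0,"wz":0,"fingers":0},{"tx":0,"ty":-0.147,"tz":0.083,"wx":-0.256,"wy":0,"wz":0,"fingers":0},{"tx":0,"ty":-0.173,"tz":0.109,"wx":-0.312,"wy":0,"wz":0,"fingers":0},{"tx":0,"ty":-0.173,"tz":0.109,"wx":-0.312,"wy":0,"wz":0,"fingers":0},{"tx":0,"ty":-0.173,"tz":0.109,"wx":-0.312,"wy":0,"wz":0,"fingers":0}]'
python3 hop.py wrist; python3 brass.py
```

```text
time: 16.52
ee_pos: [0.5876, 0.0806, 0.3269]
ee_rot: [-0.084, 0.996, -0.01, 0.0]
contact_force: [0.8, -1.6, 1.2]
finger_gap: 0.0356
finger_force: 61.5
roof px 14105 median bgr [134. 113.  92.]
blob px [587. 190.] box [571 182  37  18] area 383 bgr [123. 140. 138.] on floor, dispenser frame 0.0403805722827339 0.011190304818820907
blob px [564. 206.] box [546 192  37  30] area 605 bgr [125. 143. 141.] on floor, dispenser frame 0.026186200408607113 -0.0014580925039185048
wrist px [469. 221.] area 2708 bgr [ 60. 140. 165.] w [0.5593 0.1746 0.1117]
wrist px [313. 288.] area 10505 bgr [ 29.  61. 111.] w [0.5772 0.0772 0.1921]
wrist px [445. 287.] area 42 bgr [ 44. 101. 118.] w [0.6006 0.1565 0.1343]
```

```bash
python3 - <<'E'
import cv2
I=cv2.imread("pics/w7.png");cv2.imwrite("pics/w7c.png",cv2.resize(I[130:330,380:640],None,fx=3,fy=3,interpolation=cv2.INTER_CUBIC))
E
```

```text
(no output)
```

View pics/w7c.png

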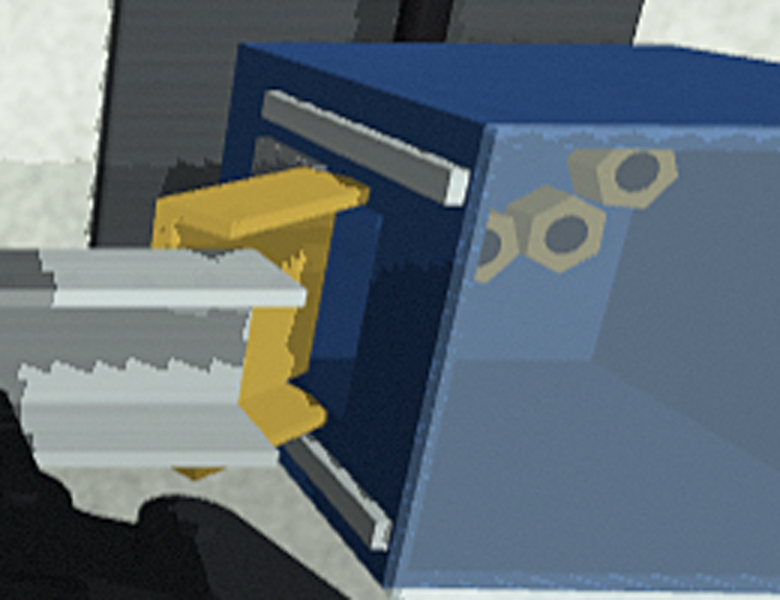

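All three nuts are in the hopper, at crop px (490,245), (560,235) and (640,175), and the chute is empty. I'll lift off and carry the chute back.

```bash
python3 -m crank '[{"tx":0,"ty":0,"tz":-0.04,"wx":0,"wy":0,"wz":0,"fingers":0},{"tx":0,"ty":0,"tz":-0.1,"wx":0,"wy":0,"wz":0,"fingers":0},{"tx":0,"ty":0,"tz":-0.14,"wx":0,"wy":0,"wz":0,"fingers":0},{"tx":0,"ty":0,"tz":-0.14,"wx":0,"wy":0,"wz":0,"fingers":0}]'
python3 - <<'E'
from h import *
rows([.5292,-.2348,.385],down(86.2))
E
```

```text
time: 17.18
ee_pos: [0.5872, 0.0836, 0.3978]
ee_rot: [-0.086, 0.996, -0.009, 0.002]
contact_force: [-0.3, -0.7, -3.4]
finger_gap: 0.0354
finger_force: 61.2
 t [ 0.223 -0.607  0.036] w [-0.011  0.002  0.152]
```

```bash
python3 -m crank '[{"tx":0.03,"ty":-0.07,"tz":0,"wx":-0.011,"wy":0.002,"wz":0.02,"fingers":0},{"tx":0.07,"ty":-0.18,"tz":0,"wx":-0.011,"wy":0.002,"wz":0.05,"fingers":0},{"tx":0.11,"ty":-0.29,"tz":0.01,"wx":-0.011,"wy":0.002,"wz":0.08,"fingers":0},{"tx":0.15,"ty":-0.4,"tz":0.02,"wx":-0.011,"wy":0.002,"wz":0.11,"fingers":0},{"tx":0.19,"ty":-0.5,"tz":0.03,"wx":-0.011,"wy":0.002,"wz":0.13,"fingers":0},{"tx":0.223,"ty":-0.607,"tz":0.036,"wx":-0.011,"wy":0.002,"wz":0.152,"fingers":0},{"tx":0.223,"ty":-0.607,"tz":0.036,"wx":-0.011,"wy":0.002,"wz":0.152,"fingers":0},{"tx":0.223,"ty":-0.607,"tz":0.036,"wx":-0.011,"wy":0.002,"wz":0.152,"fingers":0},{"tx":0.223,"ty":-0.607,"tz":0.036,"wx":-0.011,"wy":0.002,"wz":0.152,"fingers":0}]'
python3 - <<'E'
from h import *
rows([.5292,-.2348,.2255],Ro.from_quat([.0331,.99945,0,.0005]))
s=sense();c=read_camera("wrist");P=cloud(c);R=Ro.from_quat(s["ee_rot"])
L=R.inv().apply(P.reshape(-1,3)-s["ee_pos"])
for lo,hi in((-.1,-.04),(.04,.086)):
    m=(abs(abs(L[:,0])-.0155)<.003)&(L[:,1]>lo)&(L[:,1]<hi)&(abs(L[:,2]-.182)<.01);q=L[m]
    print("wall tops: n",len(q),"y",q[:,1].mean(),"z",np.median(q[:,2]),np.percentile(q[:,2],10),"x",L[m][:,0].min(),L[m][:,0].max())
E
```

```text
time: 18.3
ee_pos: [0.5293, -0.2343, 0.3836]
ee_rot: [0.033, 0.999, 0.0, -0.001]
contact_force: [0.2, -0.7, -2.5]
finger_gap: 0.0354
finger_force: 61.2
 t [-0.001 -0.001  0.316] w [ 0.    -0.002 -0.   ]
wall tops: n 3361 y -0.07053529423010527 z 0.18272968767408082 0.17990121778686602 x -0.017625028419781086 0.017558967028615563
wall tops: n 2506 y 0.062361312063767674 z 0.18260179547015393 0.17990362183498232 x -0.017744664462649662 0.017375497718516777
```

The chute is still square in the hand, with its wall tops equally high at both ends. Lowering it onto the rest and releasing.

```bash
python3 -m crank '[{"tx":-0.001,"ty":-0.001,"tz":0.1,"wx":0,"wy":0,"wz":0,"fingers":0},{"tx":-0.001,"ty":-0.001,"tz":0.2,"wx":0,"wy":0,"wz":0,"fingers":0},{"tx":-0.001,"ty":-0.001,"tz":0.27,"wx":0,"wy":0,"wz":0,"fingers":0},{"tx":-0.001,"ty":-0.001,"tz":0.3,"wx":0,"wy":0,"wz":0,"fingers":0},{"tx":-0.001,"ty":-0.001,"tz":0.31,"wx":0,"wy":0,"wz":0,"fingers":0},{"tx":-0.001,"ty":-0.001,"tz":0.316,"wx":0,"wy":0,"wz":0,"fingers":0},{"tx":-0.001,"ty":-0.001,"tz":0.316,"wx":0,"wy":0,"wz":0,"fingers":0},{"tx":-0.001,"ty":-0.001,"tz":0.316,"wx":0,"wy":0,"wz":0,"fingers":0}]'
```

```text
time: 19.35
ee_pos: [0.5293, -0.2368, 0.227]
ee_rot: [0.035, 0.999, -0.0, 0.0]
contact_force: [0.5, 0.1, -3.0]
finger_gap: 0.0356
finger_force: 61.3
```

```bash
python3 -m crank '[{"tx":0,"ty":0.003,"tz":0.003,"wx":0,"wy":0,"wz":0,"fingers":0},{"tx":0,"ty":0.003,"tz":0.005,"wx":0,"wy":0,"wz":0,"fingers":0},{"tx":0,"ty":0.003,"tz":0.005,"wx":0,"wy":0,"wz":0,"fingers":0},{"tx":0,"ty":0.003,"tz":0.005,"wx":0,"wy":0,"wz":0,"fingers":0}]'
python3 -m crank '[{"tx":0,"ty":0,"tz":0,"wx":0,"wy":0,"wz":0,"fingers":0.6},{"tx":0,"ty":0,"tz":0,"wx":0,"wy":0,"wz":0,"fingers":1},{"tx":0,"ty":0,"tz":0,"wx":0,"wy":0,"wz":0,"fingers":1},{"tx":0,"ty":0,"tz":0,"wx":0,"wy":0,"wz":0,"fingers":1},{"tx":0,"ty":0,"tz":0,"wx":0,"wy":0,"wz":0,"fingers":1},{"tx":0,"ty":0,"tz":-0.05,"wx":0,"wy":0,"wz":0,"fingers":1},{"tx":0,"ty":0,"tz":-0.15,"wx":0,"wy":0,"wz":0,"fingers":1},{"tx":0,"ty":0,"tz":-0.22,"wx":0,"wy":0,"wz":0,"fingers":1},{"tx":0,"ty":0,"tz":-0.22,"wx":0,"wy":0,"wz":0,"fingers":1},{"tx":0,"ty":0,"tz":-0.22,"wx":0,"wy":0,"wz":0,"fingers":1}]'
python3 - <<'E'
from h import *
c=read_camera("wrist");P=cloud(c)
for lo,hi,t in((.038,.050,"walls"),(.084,.098,"blocktop"),(.02,.034,"rest/floor")):
    m=(abs(P[...,0]-.533)<.05)&(abs(P[...,1]+.235)<.13)&(P[...,2]>lo)&(P[...,2]<hi)
    Q=P[m][:,:2];print(t,len(Q),cv2.minAreaRect((Q*1000).astype(np.float32)),P[m][:,2].mean())
for lo,hi in((-.33,-.27),(-.2,-.15)):
    m=(abs(P[...,0]-.53)<.03)&(P[...,1]>lo)&(P[...,1]<hi)&(P[...,2]>.038)&(P[...,2]<.05);print(np.median(P[m][:,2]))
c=read_camera("side");lm(c,["chute_grip","rest_top"])
E
```

```text
time: 19.85
ee_pos: [0.5293, -0.235, 0.2245]
ee_rot: [0.034, 0.999, 0.0, -0.0]
contact_force: [-2.7, 1.5, 7.6]
finger_gap: 0.0356
finger_force: 62.6
time: 21.1
ee_pos: [0.5291, -0.235, 0.3333]
ee_rot: [0.034, 0.999, 0.0, -0.001]
contact_force: [0.5, 0.3, -0.1]
finger_gap: 0.0856
finger_force: 0.0
walls 2419 ((528.5350952148438, -245.7081298828125), (190.4624786376953, 35.03522872924805), 86.04908752441406) 0.04311998658101979
blocktop 2284 ((528.4524536132812, -235.50991821289062), (36.07538986206055, 33.315494537353516), 85.96733093261719) 0.08986080436334906
rest/floor 7694 ((530.303466796875, -245.21725463867188), (189.5790252685547, 64.42803192138672), 87.02067565917969) 0.027490907069176552
0.04380923593072495
0.043832626866690344
chute_grip [([0.3786, -0.22, 0.0343], 0.84), ([0.4312, -0.5121, 0.0437], 0.73), ([0.532, -0.2358, 0.0679], 0.66)]
rest_top [([0.5329, -0.2411, 0.0303], 0.71)]
```

The chute lies level on the rest: block top at 0.090, both ends equally high, and within about 6 mm of the middle. It's released, so I'm handing in.

```bash
python3 -c "
from rig import *
print(finish_job())"
```

```text
the job is handed in; nothing more can be done
None
```

The job is handed in: all three nuts were seen inside the hopper, the empty chute lies level on its rest and is released, and I steered clear of the core, tin and wrench (not re-measured at the end); the hand-in returned no verdict.

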